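Nest the graded pantry beakers

TASK

Tidy the pantry counter by nesting the three storage beakers in size order: the medium one (green collar) inside the large one (blue collar), and the small one (orange collar), which has tipped over on its side, mouth up inside the medium one. Each must sit upright and fully home with its collar down on the rim below, the whole nest standing on the round cork mat, and the groceries and the wooden spoon must be left where they are.

Things in the scene. Friction and masses are not known exactly. Their poses are not given: they have to be found in the camera images.
- mat: round cork mat lying flat, 150 mm across and 6 mm thick, fixed to the counter; origin at the centre of its underside. The large beaker stands on it
- large: large beaker: tapered round cup (16 faint flats), white with a thick raised blue collar round its top, 0.55 kg, standing near the middle of the mat; 125 mm tall. Outside 60 mm across at the foot, 68 mm under the collar; collar 86 mm across, 30 mm high, up to the rim; mouth 60.4 mm inside. Origin at the centre of its underside, z along its axis to the mouth
- large_rim (a point): centre of the large beaker's mouth, in the plane of its rim, 125 mm along z from its origin. Inside, the mouth narrows to 51 mm at the inner floor, 119 mm below the rim
- medium: medium beaker of the same form, white with a green collar, empty, standing upright among the groceries, about 0.18 kg; 110 mm tall. Outside 49 mm across at the foot, 56 mm under the collar; collar 70 mm across, 30 mm high, up to the rim; mouth 51 mm inside. Origin at the centre of its underside, z along its axis to the mouth
- medium_rim (a point): centre of the medium beaker's mouth, in the plane of its rim, 110 mm along z from its origin. Inside, the mouth narrows to 42 mm at the inner floor, 104 mm below the rim
- medium_seat (a point): centre of the underside of the medium beaker's collar, 80 mm along z from its origin. When home, this ledge rests all round on the large rim (seat and large_rim coincide), the whole collar stands proud and the foot hangs clear of the floor
- small: small beaker of the same form, white with an orange collar, about 0.12 kg, lying on its side, mouth roughly towards the robot's left (+y); it can roll. 95 mm long. Outside 40 mm across at the foot, 46 mm under the collar; collar 56 mm across, 28 mm high, up to the rim; mouth 43 mm inside. Origin at the centre of its underside, z along its axis to the mouth
- small_seat (a point): centre of the underside of the small beaker's collar, 67 mm along z from its origin. Lying, the beaker rests on this edge and its foot's edge, so its axis rises 7 degrees towards the mouth. When home, this ledge rests on the medium rim (seat and medium_rim coincide), the whole collar standing proud. The counter around the lying beaker is free
- tin: bystander: food tin with a red label, 68 mm across, 85 mm tall; origin at the centre of its underside
- jar: bystander: amber glass jar with a brass lid, 68 mm across, 100 mm tall; origin at the centre of its underside
- tin2: bystander: low food tin with a yellow label, 74 mm across, 55 mm tall; origin at the centre of its underside
- spoon: bystander: wooden spoon lying flat, 190 mm long; origin under its middle, x along it
- carton: bystander: orange carton standing upright, 50 x 130 x 170 mm (x, y, z); origin at the centre of its underside
- oil: bystander: green glass oil bottle, 68 mm across, 190 mm tall; origin at the centre of its underside
Things that resemble listed ones, but are neither listed nor needed, are in the scene too. Leave any purple or turquoise look-alike of the small alone.

How it is judged:
At the end, for the whole second after the job is handed in: Medium collar resting on the large rim and small collar resting on the medium rim (each within 4 mm in height and 6 mm sideways), all three upright within 0.1 rad and at rest, the large beaker standing on the cork mat with its centre within 45 mm of the mat's centre (horizontal distance between medium_seat and large_rim below 0.006 m and z of medium_seat in the frame of large_rim between -0.004 and 0.004 m and horizontal distance between small_seat and medium_rim below 0.006 m and z of small_seat in the frame of medium_rim between -0.004 and 0.004 m and angle between each of large, medium, small's own z axis and vertical below 0.1 rad and z of large in the frame of mat between 0.002 and 0.01 m and horizontal distance between large and mat below 0.045 m and linear speed of each of large, medium, small below 0.02 m/s); the robot touches nothing.
It fails at once if a tin, the jar, the carton, the oil bottle or the spoon is moved by more than 30 mm or knocked over (distance of any of tin, jar, tin2, spoon, carton, oil from where it was at the start of the episode above 0.03 m or angle between any of tin, jar, tin2, carton, oil's own z axis and vertical above 0.3 rad).
It also fails if it takes over 72 s, if anything falls off the work surface, if the arm or the gripper's body presses on something with over 40 N, if the wrist force passes 120 N, or if a joint passes its speed limit or range.

ROBOT

A 7-joint arm with a two-finger parallel gripper is mounted at the origin on the work surface. World frame = base frame: x ahead of the robot, y to its left, z up, the work surface at z = 0. Lengths are in m, angles in rad, forces in N, time in s.
With the tool pointing down it reaches from about 0.425 to 0.825 m from the base axis. Payload 3.6 kg.
Tool frame: the origin (TCP) lies between the finger pads; the fingertips stand 14 mm ahead of it and the grasp point (between the pads) lies 5 mm behind it; y points along the fingers, x is the direction in which the jaws open and shut, and the axes are right-handed (so a half turn about y gives the same grasp; the last joint's range is limited). The gripper opens to 93 mm and grips with 3 to 60 N. Pads are 15 mm wide; open, the fingers measure 128 mm over their backs; the gripper's body (75 mm by 188 mm) begins 65 mm behind the grasp point.
Start: joints at [-1.304, 0.615, -0.013, 1.423, 0.008, 1.103, -0.04], TCP at [0.188, 0.622, 0.233] pointing down, gripper open.
Joint ranges: [-3.12, 3.12], [-0.3, 2.06], [-1.34, 1.32], [0.26, 2.42], [-1.36, 4.5], [0.01, 1.98], [-2.84, 2.84]. Speed limits (rad/s): [2.79, 2.79, 3.14, 3.14, 3.14, 3.14, 3.14].

INTERFACE

Orientations are given as a unit quaternion [w, x, y, z].
In Python, from rig import ctrl, cams gives the robot as it stands.
- The arm moves only by the tool send_rows, never from a script. Its argument "moves" is a list of rows, each an object with "linear": the shift along the world's x, y, z in cm, a list of three; "angular": the turn, a rotation vector about the world's x, y, z in rad, a list of three; "claw": the opening, from 0 (shut) to 1 (fully open). In form: [{"linear": [dx, dy, dz], "angular": [rx, ry, rz], "claw": claw}, ...]. A call has 1 to 5 rows; each row shifts and turns the commanded pose from where the row before left it; what a row does not reach is not made up. A row lasts 1/8 s, in which the tool goes at most 62.5 mm and 10.7 degrees, less where a joint would pass 70% of its speed; a pose out of reach is approached as far as the arm can. A call with a gripper value outside its range is refused whole. The fingers move at their own pace and stop on an object; "newtons" is the grip in N (left out, the last holds). Time passes only in rows, so rows that do not move let the fingers close. It gives the time, the measured TCP pose, the force and the opening at its end, in the units of the state.
- ctrl.state(): the state, without advancing time (a new reading comes with each control period).
- cams.capture(name): name is "side" or "top" or "wrist"; returns a dict with "frame" (480x640x3 uint8, red, green, blue), "range_z" (480x640 float32, m along the optical axis (not along the pixel's ray), 0 where there is no reading), "fovy" (degrees; the focal length in pixels is half the picture's height over the tangent of half this angle, whatever the lens; pixels are square), "cx", "cy" (the principal point, pixels), "rvec" (rotation vector, rad) and "tvec" (3), from world to camera coordinates, as OpenCV has them. Camera axes: x right, y down, z forward; pixel columns grow to the right and rows downward; lengths in m; the calibration is good to about 2 mm. A picture is of the moment at which its call begins.
- ctrl.finish_job(): hands the job in, once; it reports no verdict.
The state is a dict: "clock": time; "joint_pos": joint angles; "joint_velocities": joint speeds; "effort": joint torques, N m; "ee_pos": TCP position; "ee_rot": TCP orientation; "wrist_force": force on the tool from outside, world axes, zero at the start; "ft_torque": the same for the moment, N m; "gripper_width": opening from 0.0 (shut) to 1.0 (fully open).
Only numpy, scipy, OpenCV 4.12 (cv2) and the standard library are available. Lean on these libraries where they do the work, as an engineer would, in place of code of your own. Each camera call takes 0.05 s, during which the arm holds its last target. There are 200 camera calls.

## Working session

There is one attempt and no reset: what is moved stays moved. The work goes in short steps, Python scripts to look and compute and a tool call to move; the robot and the scene stay as the last step left them, time stands still between calls to the robot, and variables do not carry over. Pictures are saved under pics/ and viewed, about 8 in all and at most 12, crops included, and the job is handed in when it is done.

Besides the shell and the picture viewer there is one more tool, called after ">>>" as name(argument=value, ...), one argument or row to a line, values as JSON. send_rows: Moves the arm, as the interface text tells. Its arguments: {"type":"object","properties":{"moves":{"type":"array"},"newtons":{"type":"number"}},"required":["moves"]}

```bash
ls; mkdir -p pics; cat > h.py <<'E'
import numpy as np, cv2
from rig import ctrl, cams
def cap(n):
    c=cams.capture(n); c['f']=240/np.tan(np.radians(c['fovy'])/2); c['R']=cv2.Rodrigues(np.array(c['rvec'],float))[0]; c['t']=np.array(c['tvec'],float).ravel(); return c
def cloud(c):
    v,u=np.mgrid[0:480,0:640]; z=c['range_z']
    P=np.stack([(u-c['cx'])/c['f']*z,(v-c['cy'])/c['f']*z,z],-1)
    return (P-c['t'])@c['R']
def ray(c,u,v,h):
    d=c['R'].T@np.array([(u-c['cx'])/c['f'],(v-c['cy'])/c['f'],1]); o=-c['R'].T@c['t']
    return o+d*(h-o[2])/d[2]
def save(c,n): cv2.imwrite('pics/'+n,c['frame'][:,:,::-1])
E
python3 - <<'E'
from h import *
print(ctrl.state())
a=cap('top');b=cap('side')
save(a,'top0.png');save(b,'side0.png')
for c in(a,b): print(-c['R'].T@c['t'],c['fovy'],c['cx'],c['cy'],(c['range_z']>0).mean())
np.save('top0.npy',cloud(a))
E
```

```text
pics
{'clock': 0.0, 'joint_pos': array([-1.30447749,  0.61589315, -0.01263007,  1.42487016,  0.00810087,
        1.1033856 , -0.04042418]), 'joint_velocities': array([-5.65914181e-04,  3.71994250e-04,  7.03903037e-04, -7.38926446e-04,
        1.45181595e-04, -7.85555050e-06, -4.67129693e-04]), 'effort': array([ 4.50442058e-04, -4.58944452e+01,  2.09143348e-01, -1.65748072e+01,
       -6.10611099e-02,  2.02505855e-02,  2.09541699e-04]), 'ee_pos': array([0.18739326, 0.62162619, 0.23150752]), 'ee_rot': array([-0.56704595,  0.56811868,  0.4210168 , -0.4224274 ]), 'wrist_force': array([-0.48607551, -0.58167611, -0.85462263]), 'ft_torque': array([ 0.03992754, -0.01247226, -0.05134233]), 'gripper_width': 0.9984341183446291}
[ 0.42660296 -0.04090879  1.39762659] 48.40891892978244 325.7328753025482 231.38269697721228 0.9958138020833334
[ 0.48665569 -0.87196473  1.1157529 ] 47.54913701530354 320.4780111439893 253.10664516686978 0.99603515625
```

View pics/top0.png

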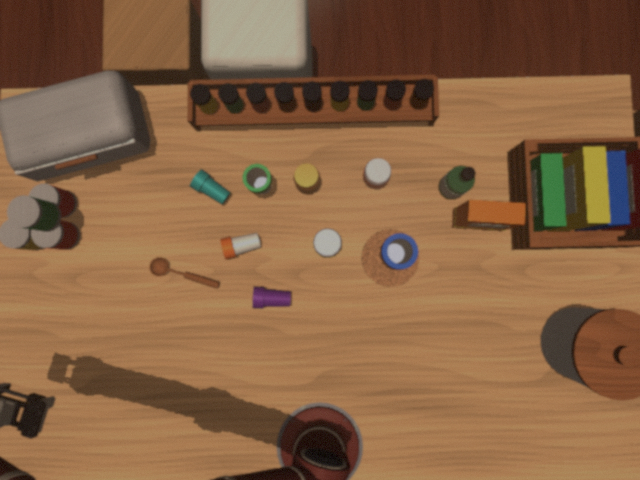

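View pics/side0.png

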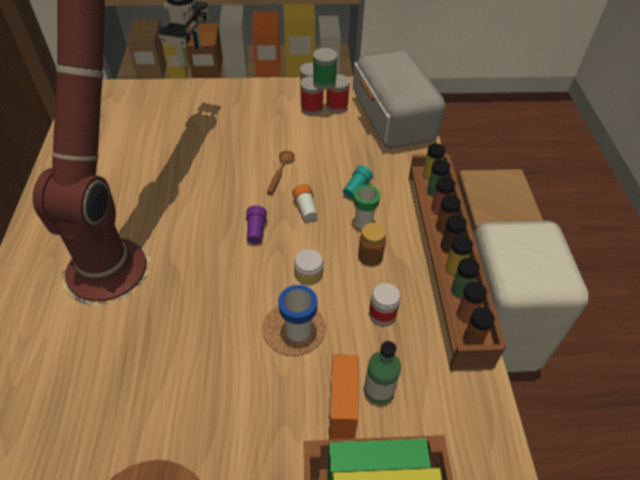

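```bash
python3 - <<'E'
from h import *
for n in('top','side'):
    c=cap(n);P=cloud(c);hsv=cv2.cvtColor(c['frame'],cv2.COLOR_RGB2HSV)
    print(n)
    for nm,lo,hi,(u0,v0,u1,v1) in [('blue',105,125,(370,220,430,280)),('green',50,80,(235,155,275,205)),('orange',3,14,(215,228,242,265)),('purple',130,160,(245,280,300,315)),('teal',82,98,(185,165,235,210))]:
        m=cv2.inRange(hsv,(lo,110,60),(hi,255,255))
        if n=='top':
            k=np.zeros_like(m);k[v0:v1,u0:u1]=1;m=m*k
        else:
            k=np.zeros_like(m);k[140:360,235:420]=1;m=m*k
        num,l,s,ce=cv2.connectedComponentsWithStats(m); 
        if num<2: print(nm,'none');continue
        i=1+np.argmax(s[1:,4]); m=l==i
        p=P[m]; p=p[np.isfinite(p).all(1)&(p[:,2]>0)]
        zt=np.percentile(p[:,2],95)
        print(nm,s[i],'z95 %.4f'%zt,'min',p.min(0).round(4),'max',p.max(0).round(4))
        if nm in('blue','green'):
            q=p[p[:,2]>zt-.008]
            A=np.c_[2*q[:,:2],np.ones(len(q))];x=np.linalg.lstsq(A,(q[:,:2]**2).sum(1),rcond=None)[0]
            print('   circ',x[:2].round(4),np.sqrt(x[2]+x[0]**2+x[1]**2).round(4))
            ct=cv2.findContours(m.astype('uint8'),0,2)[0][0]; e=cv2.fitEllipse(ct); print('   ell',e,ray(c,*e[0],zt).round(4))
            # wrist
    # small: points above table in window
    for nm,b in [('small',(.42,.60,.08,.25)),('tin2',(.42,.6,-.1,0)),('jar',(.6,.75,-.03,.06)),('medium',(.6,.75,.07,.17))]:
        mm=(P[...,0]>b[0])&(P[...,0]<b[1])&(P[...,1]>b[2])&(P[...,1]<b[3])&(P[...,2]>.012)
        q=P[mm]
        print(nm,len(q),q.min(0).round(3),q.max(0).round(3),q.mean(0).round(3))
        if nm=='small':
            r=cv2.minAreaRect((q[:,:2]*1000).astype(np.float32)); print(r)
            for t in (.03,.04,.045,.05):
                w=q[q[:,2]>t]
                if len(w):print(t,len(w),w.mean(0).round(4))
E
```

```text
top
blue [382 235  35  33 348] z95 0.1353 min [ 0.4266 -0.2404  0.1224] max [ 0.5241 -0.0409  1.3976]
   circ [ 0.4825 -0.1919] 0.0382
   ell ((399.1314392089844, 251.3037872314453), (32.84624481201172, 33.785728454589844), 74.25758361816406) [ 0.485  -0.1998  0.1353]
green [251 189   8   3   9] z95 0.1111 min [0.6399 0.1362 0.1064] max [0.6452 0.1534 0.1115]
   circ [0.645  0.1444] 0.0064
   ell ((254.81260681152344, 190.04080200195312), (2.0363261699676514, 6.802711009979248), 95.29708862304688) [0.6424 0.1439 0.1111]
orange [215 228  27  37 760] z95 0.0590 min [ 0.4266 -0.0409  0.    ] max [0.5619 0.2656 1.3976]
purple [254 288  36  19 531] z95 0.0579 min [ 0.3583 -0.0409  0.0304] max [0.4266 0.1569 1.3976]
teal [192 172  36  30 465] z95 0.0583 min [ 0.4266 -0.0409  0.0296] max [0.7024 0.3145 1.3976]
small 683 [0.461 0.099 0.012] [0.545 0.245 0.066] [0.514 0.195 0.044]
((508.32843017578125, 170.48342895507812), (153.24183654785156, 75.0366439819336), 82.60392761230469)
0.03 650 [0.514  0.1966 0.0451]
0.04 476 [0.5129 0.2038 0.0484]
0.045 311 [0.5101 0.2131 0.0516]
0.05 167 [0.5082
[... 907 characters left out ...]
207  19  33 482] z95 0.0577 min [ 0.3539 -0.872   0.0263] max [0.4867 0.158  1.1158]
teal [344 166  28  32 407] z95 0.0577 min [ 0.4867 -0.872   0.0088] max [0.706  0.3129 1.1158]
small 588 [0.477 0.142 0.012] [0.544 0.248 0.062] [0.512 0.188 0.042]
((514.6016845703125, 192.51898193359375), (56.273048400878906, 102.86911010742188), 14.1492338180542)
0.03 496 [0.5115 0.1931 0.0452]
0.04 362 [0.5107 0.1996 0.0486]
0.045 234 [0.5082 0.2092 0.0519]
0.05 132 [0.5061 0.2172 0.0554]
tin2 788 [ 0.478 -0.07   0.012] [ 0.551 -0.     0.062] [ 0.514 -0.043  0.046]
jar 948 [ 0.644 -0.019  0.012] [0.712 0.049 0.107] [0.675 0.003 0.072]
medium 841 [0.637 0.1   0.013] [0.706 0.17  0.117] [0.671 0.132 0.081]
```

>>> send_rows(
  moves=[
    {"linear":[4,-4,0.4],"angular":[0,0,0],"claw":1},
    {"linear":[4,-4,0.4],"angular":[0,0,0],"claw":1},
    {"linear":[4,-4,0.4],"angular":[0,0,0],"claw":1},
    {"linear":[4,-4,0.4],"angular":[0,0,0],"claw":1},
    {"linear":[4,-4,0.4],"angular":[0,0,0],"claw":1},
  ],
)

```text
clock: 0.82
ee_pos: [0.3887, 0.4208, 0.2527]
ee_rot: [-0.568, 0.568, 0.422, -0.422]
wrist_force: [0.3, 0.9, 0.4]
gripper_width: 1.0
```

>>> send_rows(
  moves=[
    {"linear":[4,-4,0],"angular":[0,0,0],"claw":1},
    {"linear":[4,-4,0],"angular":[0,0,0],"claw":1},
    {"linear":[4,-4,0],"angular":[0,0,0],"claw":1},
    {"linear":[4,-4,0],"angular":[0,0,0],"claw":1},
    {"linear":[4,-4,0],"angular":[0,0,0],"claw":1},
  ],
)

```text
clock: 1.45
ee_pos: [0.5886, 0.221, 0.2526]
ee_rot: [0.568, -0.567, -0.422, 0.422]
wrist_force: [0.2, 0.2, 0.3]
gripper_width: 0.998
```

>>> send_rows(
  moves=[
    {"linear":[4,-4,0],"angular":[0,0,0],"claw":1},
    {"linear":[3.5,-3.5,0],"angular":[0,0,0],"claw":1},
    {"linear":[0,0,0],"angular":[0,0,0],"claw":1},
  ],
)

```text
clock: 1.82
ee_pos: [0.665, 0.1409, 0.2515]
ee_rot: [-0.568, 0.571, 0.418, -0.42]
wrist_force: [-0.2, 1.1, -0.1]
gripper_width: 0.993
```

```bash
python3 - <<'E'
from h import *
print(ctrl.state())
c=cap('wrist'); save(c,'w1.png'); P=cloud(c)
print(-c['R'].T@c['t'],c['f'],c['R'])
np.savez('w1.npz',P=P,fr=c['frame'])
def ring(c,lo,hi,h,S=100,V=50):
    hsv=cv2.cvtColor(c['frame'],cv2.COLOR_RGB2HSV); m=cv2.inRange(hsv,(lo,S,V),(hi,255,255)); m=cv2.morphologyEx(m,3,np.ones((5,5)))
    ct=max(cv2.findContours(m,0,2)[0],key=cv2.contourArea); e=cv2.fitEllipse(cv2.convexHull(ct)); return e,ray(c,*e[0],h)
print(ring(c,45,85,.11))
E
```

```text
{'clock': 1.825, 'joint_pos': array([-0.26726158,  0.65141456,  0.04616223,  1.29788645, -0.02524649,
        1.19358008,  1.04798328]), 'joint_velocities': array([-0.05957827, -0.02672059, -0.07707647,  0.04500774, -0.04303987,
        0.0052565 , -0.01544495]), 'effort': array([ 5.76828886e-01, -4.76081729e+01,  1.16271749e+00, -1.76896816e+01,
        1.01215441e-01,  2.53543578e-03,  8.52762954e-02]), 'ee_pos': array([0.66496659, 0.14086558, 0.25150116]), 'ee_rot': array([-0.5680622 ,  0.57081031,  0.41836991, -0.42005659]), 'wrist_force': array([-0.16692899,  1.13471694, -0.07706412]), 'ft_torque': array([ 0.0450037 ,  0.01884967, -0.06114066]), 'gripper_width': 0.9926443659810994}
[0.59023749 0.16451743 0.40368323] 360.1351676986648 [[ 0.29653716  0.95501078 -0.004486  ]
 [ 0.91788757 -0.28370677  0.27747591]
 [ 0.26371978 -0.08639956 -0.96072212]]
(((319.61700439453125, 241.8299102783203), (79.86041259765625, 81.99179077148438), 176.0343780517578), array([0.66968564, 0.14129142, 0.11      ]))
```

View pics/w1.png

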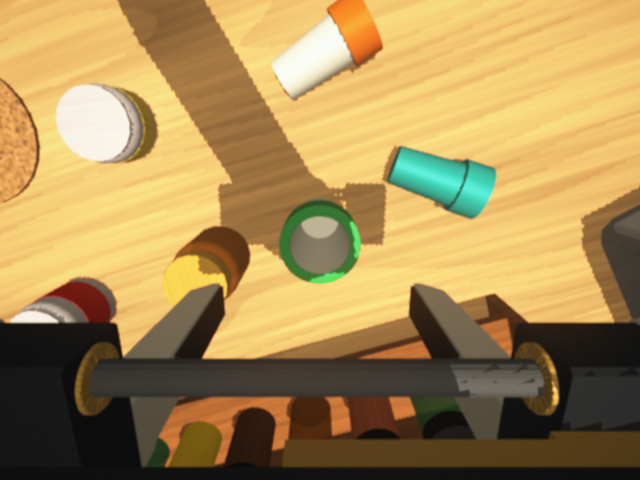

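```bash
python3 - <<'E'
from h import *
d=np.load('w1.npz');P=d['P'];m=(P[...,2]>.100)&(P[...,2]<.125)&(np.hypot(P[...,0]-.67,P[...,1]-.14)<.05)
q=P[m];print(len(q),q.min(0),q.max(0),np.median(q[:,2]))
(c,r)=cv2.minEnclosingCircle((q[:,:2]*1000).astype(np.float32));print(c,r)
print([np.percentile(q[:,i],[1,99]) for i in (0,1)])
E
```

```text
2774 [0.63816812 0.10534227 0.10000265] [0.7077223  0.17475765 0.11257339] 0.11008705676849545
(672.916015625, 140.1866912841797) 34.941253662109375
[array([0.63863586, 0.70610333]), array([0.10693896, 0.1734372 ])]
```

>>> send_rows(
  moves=[
    {"linear":[0.4,0,-5],"angular":[0,0,0],"claw":0.95},
    {"linear":[0.4,0,-4.2],"angular":[0,0,0],"claw":0.95},
    {"linear":[0,0,0],"angular":[0,0,0],"claw":0.95},
    {"linear":[0,0,0],"angular":[0,0,0],"claw":0.95},
  ],
)

```text
clock: 2.38
ee_pos: [0.6711, 0.1489, 0.1625]
ee_rot: [-0.567, 0.567, 0.423, -0.421]
wrist_force: [0.8, -0.3, 0.0]
gripper_width: 0.953
```

>>> send_rows(
  moves=[
    {"linear":[0.2,-0.9,-2.5],"angular":[0,0,0],"claw":0.95},
    {"linear":[0,0,0],"angular":[0,0,0],"claw":0.95},
    {"linear":[0,0,0],"angular":[0,0,0],"claw":0.95},
  ],
)

```text
clock: 2.75
ee_pos: [0.6736, 0.1392, 0.1379]
ee_rot: [-0.567, 0.568, 0.423, -0.421]
wrist_force: [-0.2, -0.1, 0.7]
gripper_width: 0.951
```

```bash
python3 - <<'E'
from h import *
print(ctrl.state()['ee_pos'])
c=cap('wrist');P=cloud(c);save(c,'w2.png')
m=(P[...,2]>.100)&(P[...,2]<.118)&(np.hypot(P[...,0]-.673,P[...,1]-.14)<.045)
q=P[m];print(len(q),q.min(0),q.max(0),np.median(q[:,2]))
print(cv2.minEnclosingCircle((q[:,:2]*1000).astype(np.float32)))
E
```

```text
[0.67355755 0.13919455 0.13791834]
7034 [0.63809363 0.10533897 0.10000627] [0.70811673 0.17487238 0.1123056 ] 0.11002676033082182
((673.2664184570312, 139.94847106933594), 35.40146255493164)
```

>>> send_rows(
  moves=[
    {"linear":[0,0.1,-2],"angular":[0,0,0],"claw":0.95},
    {"linear":[0,0,-1.9],"angular":[0,0,0],"claw":0.95},
    {"linear":[0,0,0],"angular":[0,0,0],"claw":0.95},
    {"linear":[0,0,0],"angular":[0,0,0],"claw":0.6},
    {"linear":[0,0,0],"angular":[0,0,0],"claw":0.6},
  ],
  newtons=25,
)

```text
clock: 3.42
ee_pos: [0.6732, 0.1394, 0.0976]
ee_rot: [-0.567, 0.568, 0.422, -0.421]
wrist_force: [-0.1, 0.4, 0.0]
gripper_width: 0.778
```

>>> send_rows(
  moves=[
    {"linear":[0,0,0],"angular":[0,0,0],"claw":0.6},
    {"linear":[0,0,0],"angular":[0,0,0],"claw":0.6},
    {"linear":[0,0,0],"angular":[0,0,0],"claw":0.6},
  ],
)

```text
clock: 3.8
ee_pos: [0.6733, 0.1396, 0.0976]
ee_rot: [-0.567, 0.568, 0.422, -0.421]
wrist_force: [0.6, 0.9, 4.3]
gripper_width: 0.75
```

>>> send_rows(
  moves=[
    {"linear":[0,0,3],"angular":[0,0,0],"claw":0.6},
    {"linear":[0,0,5],"angular":[0,0,0],"claw":0.6},
    {"linear":[0,0,5],"angular":[0,0,0],"claw":0.6},
    {"linear":[0,0,4],"angular":[0,0,0],"claw":0.6},
    {"linear":[-2,-3.5,0],"angular":[0,0,0],"claw":0.6},
  ],
)

```text
clock: 4.42
ee_pos: [0.6541, 0.1084, 0.2693]
ee_rot: [-0.566, 0.566, 0.426, -0.421]
wrist_force: [-0.1, -0.3, -2.8]
gripper_width: 0.753
```

>>> send_rows(
  moves=[
    {"linear":[-3,-5,0],"angular":[0,0,0],"claw":0.6},
    {"linear":[-3,-5,0],"angular":[0,0,0],"claw":0.6},
    {"linear":[-3,-5,0],"angular":[0,0,0],"claw":0.6},
    {"linear":[0,0,0],"angular":[0,0,0],"claw":0.6},
    {"linear":[0,0,0],"angular":[0,0,0],"claw":0.6},
  ],
)

```text
clock: 5.05
ee_pos: [0.5621, -0.0452, 0.266]
ee_rot: [0.568, -0.567, -0.421, 0.422]
wrist_force: [-1.1, 0.3, -2.3]
gripper_width: 0.753
```

```bash
python3 - <<'E'
from h import *
print(ctrl.state()['ee_pos'],ctrl.state()['gripper_width'])
c=cap('wrist');P=cloud(c);save(c,'w3.png')
m=(P[...,2]>.12)&(P[...,2]<.14)&(np.hypot(P[...,0]-.484,P[...,1]+.2)<.06)
q=P[m];print(len(q),q.min(0),q.max(0),np.median(q[:,2]))
print(cv2.minEnclosingCircle((q[:,:2]*1000).astype(np.float32)))
c=cap('top');P=cloud(c)
hsv=cv2.cvtColor(c['frame'],cv2.COLOR_RGB2HSV);m=cv2.inRange(hsv,(45,90,40),(85,255,255));m[:150]=0;m[:,430:]=0
ct=max(cv2.findContours(m,0,2)[0],key=cv2.contourArea);e=cv2.fitEllipse(cv2.convexHull(ct));print(e,ray(c,*e[0],.27))
hsv2=cv2.inRange(hsv,(105,110,60),(125,255,255));hsv2[:,430:]=0
ct=max(cv2.findContours(hsv2,0,2)[0],key=cv2.contourArea);e=cv2.fitEllipse(cv2.convexHull(ct));print(e,ray(c,*e[0],.131))
E
```

```text
[ 0.56208636 -0.04524903  0.2660356 ] 0.753210040854065
5774 [ 0.44266069 -0.2454486   0.12000467] [ 0.52799724 -0.15888061  0.13365654] 0.13106651389908475
((485.0458679199219, -202.3954620361328), 43.615943908691406)
((209.6443328857422, 187.13790893554688), (23.584455490112305, 39.75275802612305), 127.05883026123047) [0.62401347 0.21788508 0.27      ]
((399.048828125, 251.15013122558594), (33.62839126586914, 34.469017028808594), 76.62701416015625) [ 0.48558282 -0.20020256  0.131     ]
```

>>> send_rows(
  moves=[
    {"linear":[-2.6,-5.2,0],"angular":[0,0,0],"claw":0.6},
    {"linear":[-2.6,-5.2,0],"angular":[0,0,0],"claw":0.6},
    {"linear":[-2.5,-5.2,0],"angular":[0,0,0],"claw":0.6},
    {"linear":[0,0,0],"angular":[0,0,0],"claw":0.6},
    {"linear":[0,0,0],"angular":[0,0,0],"claw":0.6},
  ],
)

```text
clock: 5.78
ee_pos: [0.4866, -0.2001, 0.2664]
ee_rot: [0.568, -0.567, -0.423, 0.422]
wrist_force: [0.1, -0.7, -3.4]
gripper_width: 0.756
```

```bash
python3 - <<'E'
from h import *
s=ctrl.state();print(s['ee_pos'],s['gripper_width'],s['joint_pos'].round(2))
c=cap('wrist');P=cloud(c);save(c,'w4.png')
a=(P[...,2]>.15)&(np.hypot(P[...,0]-s['ee_pos'][0],P[...,1]-s['ee_pos'][1])<.045)
hsv=cv2.cvtColor(c['frame'],cv2.COLOR_RGB2HSV);g=cv2.inRange(hsv,(45,90,40),(85,255,255))>0
q=P[a&g];print(len(q),q.min(0),q.max(0))
top=q[q[:,2]>np.percentile(q[:,2],70)];print(top.mean(0),top.std(0))
b=cap('side')['frame'][200:360,200:420]
o=np.hstack([cv2.resize(c['frame'],(400,300)),cv2.resize(b,(400,300))]);cv2.imwrite('pics/v4.png',o[:,:,::-1])
E
```

```text
[ 0.48655104 -0.20010626  0.26636064] 0.7564357609260078 [ 0.29  0.39  0.08  1.73 -0.04  1.02  1.67]
7916 [ 0.450947   -0.23881672  0.2489178 ] [ 0.50905957 -0.16445523  0.37089431]
[ 0.47323679 -0.19062978  0.28087887] [0.01574934 0.02066699 0.00897149]
```

View pics/v4.png

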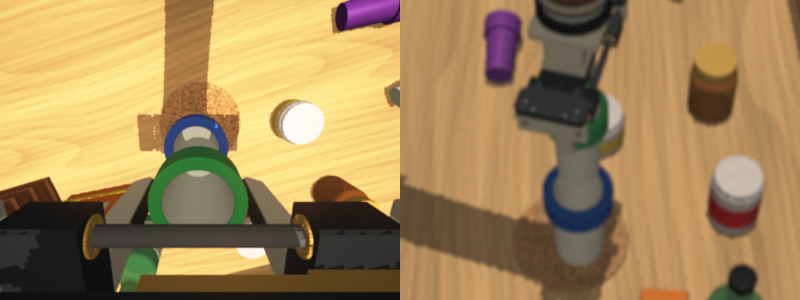

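>>> send_rows(
  moves=[
    {"linear":[-0.2,-0.15,-3],"angular":[0,0,0],"claw":0.6},
    {"linear":[0,0,-2.5],"angular":[0,0,0],"claw":0.6},
    {"linear":[0,0,-2],"angular":[0,0,0],"claw":0.6},
    {"linear":[0,0,-2],"angular":[0,0,0],"claw":0.6},
    {"linear":[0,0,0],"angular":[0,0,0],"claw":0.6},
  ],
)

```text
clock: 6.5
ee_pos: [0.4839, -0.2012, 0.1704]
ee_rot: [0.568, -0.566, -0.422, 0.423]
wrist_force: [0.3, -0.2, -2.6]
gripper_width: 0.758
```

>>> send_rows(
  moves=[
    {"linear":[0,0,-1],"angular":[0,0,0],"claw":0.6},
    {"linear":[0,0,-0.6],"angular":[0,0,0],"claw":0.6},
    {"linear":[0,0,-0.4],"angular":[0,0,0],"claw":0.6},
    {"linear":[0,0,0],"angular":[0,0,0],"claw":0.6},
    {"linear":[0,0,0],"angular":[0,0,0],"claw":0.6},
  ],
)

```text
clock: 7.12
ee_pos: [0.4837, -0.2033, 0.1519]
ee_rot: [-0.567, 0.568, 0.422, -0.422]
wrist_force: [0.5, -0.8, -2.9]
gripper_width: 0.752
```

>>> send_rows(
  moves=[
    {"linear":[0,0.1,-0.2],"angular":[0,0,0],"claw":0.6},
    {"linear":[0,0,0],"angular":[0,0,0],"claw":0.6},
    {"linear":[0,0,0],"angular":[0,0,0],"claw":0.95},
    {"linear":[0,0,0],"angular":[0,0,0],"claw":0.95},
    {"linear":[0,0,0],"angular":[0,0,0],"claw":0.95},
  ],
)

```text
clock: 7.75
ee_pos: [0.4838, -0.2023, 0.1499]
ee_rot: [-0.567, 0.568, 0.422, -0.422]
wrist_force: [-0.8, 0.0, 0.3]
gripper_width: 0.948
```

>>> send_rows(
  moves=[
    {"linear":[0,0,3],"angular":[0,0,0],"claw":1},
    {"linear":[0,0,5],"angular":[0,0,0],"claw":1},
    {"linear":[0,5,4],"angular":[0,0,0],"claw":1},
    {"linear":[0,4,0],"angular":[0,0,0],"claw":1},
    {"linear":[0,0,0],"angular":[0,0,0],"claw":1},
  ],
)

```text
clock: 8.38
ee_pos: [0.484, -0.1095, 0.2694]
ee_rot: [0.566, -0.566, -0.425, 0.423]
wrist_force: [-0.6, 0.2, -0.1]
gripper_width: 1.001
```

```bash
python3 - <<'E'
from h import *
s=ctrl.state();print(s['ee_pos'],s['gripper_width'],s['joint_pos'].round(2))
c=cap('wrist');P=cloud(c);save(c,'w5.png')
for z0,z1,R in((.155,.17,.05),(.122,.136,.06)):
    m=(P[...,2]>z0)&(P[...,2]<z1)&(np.hypot(P[...,0]-.484,P[...,1]+.2)<R)
    q=P[m];print(len(q),q.min(0),q.max(0),np.median(q[:,2]),cv2.minEnclosingCircle((q[:,:2]*1000).astype(np.float32)))
    t=q[abs(q[:,2]-np.median(q[:,2]))<.004];A=np.c_[t[:,:2],np.ones(len(t))];print('slope',np.linalg.lstsq(A,t[:,2],rcond=None)[0])
# small beaker from top: axis
for n in('top','wrist'):
    c=cap(n);P=cloud(c)
    mm=(P[...,0]>.455)&(P[...,0]<.56)&(P[...,1]>.11)&(P[...,1]<.26)&(P[...,2]>.015)&(P[...,2]<.08)
    if mm.sum()<100: continue
    if n=='top':
        mm=cv2.morphologyEx(mm.astype('uint8'),2,np.ones((3,3)))>0
    q=P[mm];r=cv2.minAreaRect((q[:,:2]*1000).astype(np.float32));print(n,len(q),r,q.min(0),q.max(0))
E
```

```text
[ 0.4840271  -0.10950579  0.26941665] 1.0010171683877187 [ 0.13  0.34  0.06  1.8  -0.03  1.    1.49]
2566 [ 0.4480893  -0.23691625  0.15500722] [ 0.51723715 -0.16671567  0.16353607] 0.1610877797155736 ((482.994873046875, -201.8915252685547), 35.19572830200195)
slope [ 0.00046195 -0.00179617  0.1604237 ]
2092 [ 0.44229843 -0.23499843  0.12203837] [ 0.52778119 -0.15918651  0.13598764] 0.13105782957960604 ((485.1226501464844, -202.04660034179688), 43.00327682495117)
slope [ 9.31663511e-05 -1.03438433e-03  1.30918228e-01]
top 682 ((514.93212890625, 192.71507263183594), (55.108795166015625, 94.64751434326172), 12.509377479553223) [0.47861136 0.14443264 0.02010798] [0.54453099 0.244107   0.06295557]
wrist 4164 ((515.2191162109375, 192.11502075195312), (55.902278900146484, 96.88910675048828), 15.578544616699219) [0.47610915 0.14190435 0.01504636] [0.54570165 0.23150324 0.056149  ]
```

>>> send_rows(
  moves=[
    {"linear":[0.4,5.6,-0.6],"angular":[0,0,-0.172],"claw":1},
    {"linear":[0.4,5.6,-0.6],"angular":[0,0,-0.172],"claw":1},
    {"linear":[0.4,5.6,-0.6],"angular":[0,0,-0.172],"claw":1},
    {"linear":[0.4,5.6,-0.6],"angular":[0,0,-0.172],"claw":1},
    {"linear":[0.4,5.6,-0.6],"angular":[0,0,-0.172],"claw":1},
  ],
)

```text
clock: 9.15
ee_pos: [0.5045, 0.1658, 0.2382]
ee_rot: [-0.692, 0.693, 0.144, -0.144]
wrist_force: [0.8, -0.6, 0.1]
gripper_width: 1.0
```

>>> send_rows(
  moves=[
    {"linear":[0.3,5.6,-0.6],"angular":[0,0,-0.172],"claw":1},
    {"linear":[0,0,0],"angular":[0,0,0],"claw":1},
    {"linear":[0,0,0],"angular":[0,0,0],"claw":1},
  ],
)

```text
clock: 9.52
ee_pos: [0.5072, 0.2201, 0.2322]
ee_rot: [-0.701, 0.703, 0.087, -0.087]
wrist_force: [0.6, -0.3, -0.8]
gripper_width: 0.996
```

```bash
cat >> h.py <<'E'
from scipy.spatial.transform import Rotation as Ro
def axes():
    s=ctrl.state();q=s['ee_rot'];R=Ro.from_quat([q[1],q[2],q[3],q[0]]).as_matrix()
    print('ee',s['ee_pos'].round(4),'jaw',R[:,0].round(3),'appr',R[:,1].round(3),'w',round(s['gripper_width'],3),'q',s['joint_pos'].round(2),'F',s['wrist_force'].round(1),'t',s['clock']); return s,R
E
python3 - <<'E'
from h import *
s,R=axes()
c=cap('wrist');P=cloud(c);save(c,'w6.png')
mm=(P[...,0]>.44)&(P[...,0]<.58)&(P[...,1]>.11)&(P[...,1]<.28)&(P[...,2]>.012)&(P[...,2]<.08)
q=P[mm];r=cv2.minAreaRect((q[:,:2]*1000).astype(np.float32));print(len(q),r,q.min(0),q.max(0))
hsv=cv2.cvtColor(c['frame'],cv2.COLOR_RGB2HSV);g=cv2.inRange(hsv,(3,120,60),(16,255,255))>0
o=P[mm&g];print('orange',len(o),o.mean(0),cv2.minAreaRect((o[:,:2]*1000).astype(np.float32)))
# ridge: highest points per slice along m
a=np.radians(14);m=np.array([-np.sin(a),np.cos(a)]);j=np.array([np.cos(a),np.sin(a)])
S=q[:,:2]@m;J=q[:,:2]@j
for s0 in np.arange(S.min(),S.max(),.01):
    k=(S>=s0)&(S<s0+.01); print(round(s0+.005,3),k.sum(),'J mid',round((J[k].min()+J[k].max())/2,4),'w',round(np.ptp(J[k]),4),'zmax',q[k,2].max().round(4))
E
```

```text
ee [0.5072 0.2201 0.2322] jaw [ 0.97   0.244 -0.001] appr [-0.    -0.002 -1.   ] w 0.996 q [-0.6   0.47  0.22  1.71 -0.12  0.97 -0.08] F [ 0.6 -0.3 -0.8] t 9.525
4207 ((514.6315307617188, 193.23704528808594), (54.9522819519043, 99.32059478759766), 14.326281547546387) [0.47645135 0.14199379 0.0120059 ] [0.54549487 0.24629548 0.06027675]
orange 1773 [0.50634323 0.22543015 0.05007509] ((506.3858337402344, 225.52442932128906), (54.9522819519043, 32.67325973510742), 14.326281547546387)
0.018 284 J mid 0.5467 w 0.0389 zmax 0.043
0.028 311 J mid 0.5467 w 0.0408 zmax 0.0442
0.038 332 J mid 0.546 w 0.0413 zmax 0.0466
0.048 356 J mid 0.5466 w 0.0419 zmax 0.0476
0.058 376 J mid 0.5464 w 0.0436 zmax 0.0485
0.068 396 J mid 0.5459 w 0.0441 zmax 0.051
0.078 370 J mid 0.5459 w 0.0527 zmax 0.0569
0.088 546 J mid 0.546 w 0.055 zmax 0.0589
0.098 588 J mid 0.5458 w 0.0543 zmax 0.06
0.108 648 J mid 0.5457 w 0.0546 zmax 0.0603
```

View pics/w6.png

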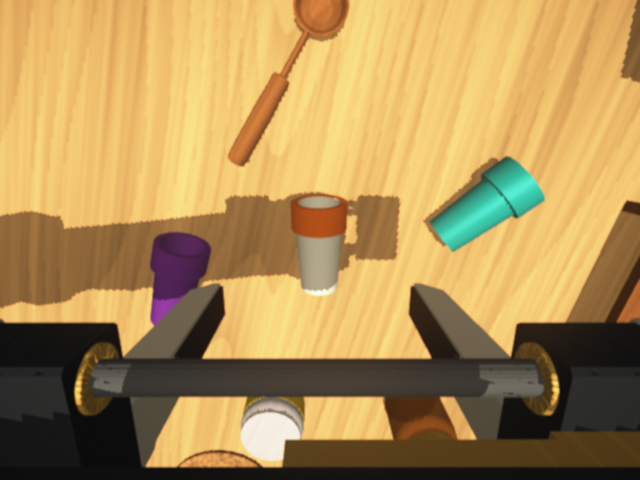

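>>> send_rows(
  moves=[
    {"linear":[-0.5,2,0],"angular":[-0.17,-0.043,0],"claw":0.8},
    {"linear":[-0.5,2,-1],"angular":[-0.17,-0.043,0],"claw":0.8},
    {"linear":[-0.5,2,-2],"angular":[-0.17,-0.043,0],"claw":0.8},
    {"linear":[-0.5,2,-3],"angular":[-0.17,-0.043,0],"claw":0.8},
    {"linear":[0,0,0],"angular":[0,0,0],"claw":0.8},
  ],
)

```text
clock: 10.2
ee_pos: [0.4822, 0.3053, 0.1637]
ee_rot: [-0.414, 0.901, 0.113, -0.06]
wrist_force: [-0.6, -0.5, 0.7]
gripper_width: 0.8
```

```bash
python3 - <<'E'
from h import *
axes()
E
```

```text
ee [0.4822 0.3053 0.1637] jaw [ 0.967  0.253 -0.015] appr [ 0.153 -0.631 -0.76 ] w 0.8 q [-1.13  0.82  0.44  1.54  0.3   1.22 -0.66] F [-0.6 -0.5  0.7] t 10.2
```

>>> send_rows(
  moves=[
    {"linear":[0.8,-1.5,-3.5],"angular":[0,0,0],"claw":0.8},
    {"linear":[0.7,-2.5,-3.5],"angular":[0,0,0],"claw":0.8},
    {"linear":[0.4,-1.5,-3],"angular":[0,0,0],"claw":0.8},
    {"linear":[0,0,0],"angular":[0,0,0],"claw":0.8},
    {"linear":[0,0,0],"angular":[0,0,0],"claw":0.8},
  ],
)

```text
clock: 10.82
ee_pos: [0.5071, 0.2469, 0.0747]
ee_rot: [-0.419, 0.9, 0.112, -0.05]
wrist_force: [-0.1, 0.8, 0.2]
gripper_width: 0.801
```

```bash
python3 - <<'E'
from h import *
s,R=axes()
c=cap('wrist');P=cloud(c);save(c,'w7.png')
hsv=cv2.cvtColor(c['frame'],cv2.COLOR_RGB2HSV);g=cv2.inRange(hsv,(3,120,60),(16,255,255))>0
mm=(P[...,0]>.44)&(P[...,0]<.58)&(P[...,1]>.18)&(P[...,1]<.27)&(P[...,2]>.012)&(P[...,2]<.08)
o=P[mm&g];j=np.array([.9703,.2419]);J=o[:,:2]@j;S=o[:,:2]@[-.2419,.9703]
print(len(o),J.min(),J.max(),S.min(),S.max(),o[:,2].min(),o[:,2].max(),'tcp J,S',s['ee_pos'][:2]@j,s['ee_pos'][:2]@[-.2419,.9703])
E
```

```text
ee [0.5071 0.2469 0.0747] jaw [0.97  0.244 0.003] appr [ 0.159 -0.624 -0.765] w 0.801 q [-1.05  0.91  0.45  1.67  0.33  0.97 -0.7 ] F [-0.1  0.8  0.2] t 10.825
3784 0.5120571653059518 0.6000316465596143 0.046071104331332643 0.13132839430191096 0.012001400873337566 0.07998758305318145 tcp J,S 0.551736369961592 0.11695386652682965
```

>>> send_rows(
  moves=[
    {"linear":[-0.4,-0.9,-0.6],"angular":[0,0,0],"claw":0.8},
    {"linear":[0.2,-0.6,-2],"angular":[0,0,0],"claw":0.8},
    {"linear":[0.1,-0.6,-1.6],"angular":[0,0,0],"claw":0.8},
    {"linear":[0,0,0],"angular":[0,0,0],"claw":0.8},
    {"linear":[0,0,0],"angular":[0,0,0],"claw":0.8},
  ],
)

```text
clock: 11.5
ee_pos: [0.5048, 0.2264, 0.031]
ee_rot: [-0.418, 0.9, 0.112, -0.052]
wrist_force: [-0.1, 0.7, 0.2]
gripper_width: 0.799
```

```bash
python3 - <<'E'
from h import *
s,R=axes()
c=cap('wrist');save(c,'w8.png')
E
```

```text
ee [0.5048 0.2264 0.031 ] jaw [0.969 0.245 0.001] appr [ 0.159 -0.625 -0.764] w 0.799 q [-1.03  0.97  0.45  1.73  0.34  0.86 -0.73] F [-0.1  0.7  0.2] t 11.5
```

View pics/w8.png

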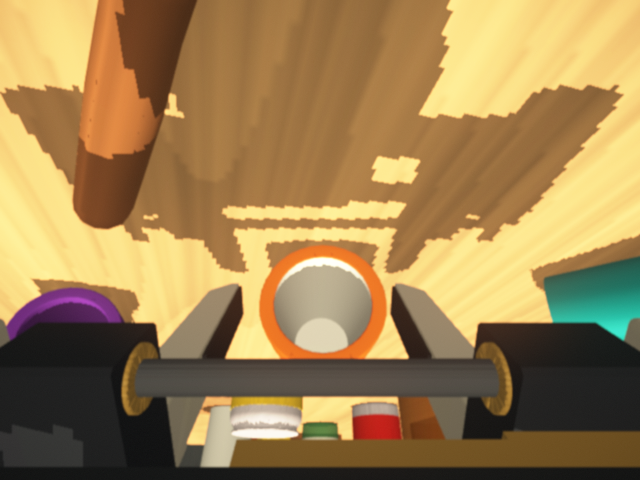

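>>> send_rows(
  moves=[
    {"linear":[0.1,0,-0.4],"angular":[0,0,0],"claw":0.8},
    {"linear":[0,0,0],"angular":[0,0,0],"claw":0.8},
    {"linear":[0,0,0],"angular":[0,0,0],"claw":0.4},
    {"linear":[0,0,0],"angular":[0,0,0],"claw":0.4},
    {"linear":[0,0,0],"angular":[0,0,0],"claw":0.4},
  ],
  newtons=25,
)

```text
clock: 12.18
ee_pos: [0.5058, 0.2263, 0.0269]
ee_rot: [-0.418, 0.9, 0.112, -0.052]
wrist_force: [0.0, -0.1, -0.2]
gripper_width: 0.601
```

>>> send_rows(
  moves=[
    {"linear":[0,0,0],"angular":[0,0,0],"claw":0.4},
    {"linear":[0,0,0],"angular":[0,0,0],"claw":0.4},
    {"linear":[0,0,0],"angular":[0,0,0],"claw":0.4},
    {"linear":[0,0,0],"angular":[0,0,0],"claw":0.4},
  ],
)

```text
clock: 12.68
ee_pos: [0.5058, 0.2263, 0.0269]
ee_rot: [-0.418, 0.9, 0.112, -0.052]
wrist_force: [1.3, 1.2, 0.6]
gripper_width: 0.601
```

>>> send_rows(
  moves=[
    {"linear":[0,0,3],"angular":[0,0,0],"claw":0.4},
    {"linear":[0,0,5],"angular":[0,0,0],"claw":0.4},
    {"linear":[0,0,5],"angular":[0.156,0.039,0],"claw":0.4},
    {"linear":[0,0,5],"angular":[0.156,0.039,0],"claw":0.4},
    {"linear":[0,-1,5],"angular":[0.156,0.039,0],"claw":0.4},
  ],
)

```text
clock: 13.3
ee_pos: [0.5047, 0.2169, 0.2584]
ee_rot: [-0.623, 0.772, 0.097, -0.078]
wrist_force: [0.4, 0.0, -1.1]
gripper_width: 0.603
```

>>> send_rows(
  moves=[
    {"linear":[0,-3,3],"angular":[0.156,0.039,0],"claw":0.4},
    {"linear":[0,-3,0],"angular":[0.156,0.039,0],"claw":0.4},
    {"linear":[0,-3,0],"angular":[0.156,0.039,0],"claw":0.4},
    {"linear":[0,-3,0],"angular":[0.156,0.039,0],"claw":0.4},
    {"linear":[0,-3,0],"angular":[0.156,0.039,0],"claw":0.4},
  ],
)

```text
clock: 13.92
ee_pos: [0.505, 0.0649, 0.2871]
ee_rot: [0.876, -0.467, -0.059, 0.107]
wrist_force: [-0.2, 0.9, -1.6]
gripper_width: 0.601
```

```bash
python3 - <<'E'
from h import *
axes()
E
```

```text
ee [0.505  0.0649 0.2871] jaw [0.97  0.242 0.003] appr [-0.132  0.541 -0.831] w 0.601 q [ 0.08  0.46  0.09  1.7  -0.6   1.3   0.68] F [-0.2  0.9 -1.6] t 13.925
```

>>> send_rows(
  moves=[
    {"linear":[-0.4,-5,0.4],"angular":[0.156,0.039,0],"claw":0.4},
    {"linear":[-0.4,-5,0.4],"angular":[0,0,0],"claw":0.4},
    {"linear":[-0.4,-5,0.4],"angular":[0,0,0],"claw":0.4},
    {"linear":[-0.4,-5,0],"angular":[0,0,0],"claw":0.4},
    {"linear":[-0.4,-5,0],"angular":[0,0,0],"claw":0.4},
  ],
)

```text
clock: 14.55
ee_pos: [0.4848, -0.1854, 0.2982]
ee_rot: [0.91, -0.397, -0.049, 0.112]
wrist_force: [-0.0, 0.7, -0.9]
gripper_width: 0.6
```

>>> send_rows(
  moves=[
    {"linear":[0,0,0],"angular":[0,0,0],"claw":0.4},
    {"linear":[0,0,0],"angular":[0,0,0],"claw":0.4},
  ],
)

```text
clock: 14.8
ee_pos: [0.4854, -0.1831, 0.2983]
ee_rot: [0.91, -0.397, -0.05, 0.112]
wrist_force: [0.2, 0.1, -0.7]
gripper_width: 0.6
```

```bash
python3 - <<'E'
from h import *
s,R=axes();e=s['ee_pos']
out=[]
for n in('wrist','top','side'):
    c=cap(n);save(c,'s9%s.png'%n);P=cloud(c)
    hsv=cv2.cvtColor(c['frame'],cv2.COLOR_RGB2HSV);g=cv2.inRange(hsv,(3,120,60),(16,255,255))>0
    near=(np.linalg.norm(P-e,axis=-1)<.12)
    o=P[g&near];print(n,len(o))
    if len(o)>30:
        print(o.min(0),o.max(0)); 
        zt=np.percentile(o[:,2],95); t=o[abs(o[:,2]-zt)<.006]
        A=np.c_[t[:,:2],np.ones(len(t))];print('z95',zt,'circ',cv2.minEnclosingCircle((t[:,:2]*1000).astype(np.float32)),'slope',np.linalg.lstsq(A,t[:,2],rcond=None)[0])
    p=c['R']@e+c['t'];u,v=int(c['f']*p[0]/p[2]+c['cx']),int(c['f']*p[1]/p[2]+c['cy']);print(u,v)
    if n=='wrist': im=cv2.resize(c['frame'],(400,300))
    else: im=cv2.resize(c['frame'][max(0,v-50):v+70,max(0,u-80):u+80],(400,300))
    out.append(im)
cv2.imwrite('pics/v9.png',np.vstack([np.hstack(out[:2]),np.hstack([out[2],out[2]*0])])[:,:,::-1])
E
```

```text
ee [ 0.4854 -0.1831  0.2983] jaw [0.97  0.243 0.002] appr [-0.164  0.66  -0.733] w 0.6 q [ 0.51  0.65  0.15  1.42 -0.53  1.71  1.  ] F [ 0.2  0.1 -0.7] t 14.8
wrist 4340
[ 0.41319478 -0.23791935  0.23412761] [ 0.56682344 -0.1581648   0.3904631 ]
z95 0.3794478933297742 circ ((480.93341064453125, -211.91546630859375), 67.62789154052734) slope [ 0.01632169 -0.07209149  0.35599862]
319 313
top 480
[ 0.43705746 -0.27611505  0.28055147] [ 0.5657273  -0.15564398  0.3955986 ]
z95 0.3901312769851079 circ ((509.2913818359375, -219.6575164794922), 43.44181442260742) slope [ 0.1266461  -0.5125974   0.20599124]
400 247
side 10
296 244
```

View pics/v9.png

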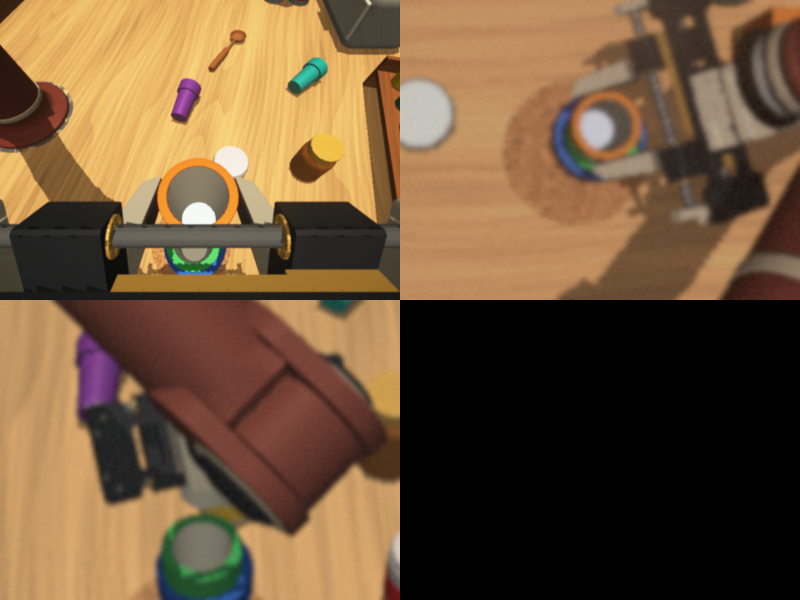

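```bash
python3 - <<'E'
from h import *
s,R=axes();e=s['ee_pos'];g0=e-.005*R[:,1];print('grasp',g0)
for n in('wrist','top'):
    c=cap(n);P=cloud(c)
    hsv=cv2.cvtColor(c['frame'],cv2.COLOR_RGB2HSV);g=cv2.inRange(hsv,(3,130,60),(16,255,255))>0
    d=P-g0;near=(np.hypot(d[...,0],d[...,1])<.036)&(abs(d[...,2])<.03)
    o=P[g&near]
    # rim plane: highest points, robust plane with iterations
    t=o[o[:,2]>np.percentile(o[:,2],40)]
    for _ in range(8):
        A=np.c_[t[:,:2]-g0[:2],np.ones(len(t))];k=np.linalg.lstsq(A,t[:,2],rcond=None)[0]
        r=o[:,2]-np.c_[o[:,:2]-g0[:2],np.ones(len(o))]@k
        t=o[abs(r)<.0025] if _ else o[abs(r)<.006]
    cc=cv2.minEnclosingCircle((t[:,:2]*1000).astype(np.float32))
    print(n,len(o),len(t),'slope',k.round(3),'circ',cc,'z',t[:,2].mean())
    # inner floor: white points below
    w=P[(np.hypot(d[...,0],d[...,1])<.018)&(d[...,2]<-.05)&(d[...,2]>-.1)]
    print('floor',len(w), w.mean(0) if len(w) else '', w.max(0)-w.min(0) if len(w) else '')
    if len(w)>50:
        z=np.median(w[:,2]);f=w[abs(w[:,2]-z)<.004];print(f.mean(0),np.linalg.lstsq(np.c_[f[:,:2]-g0[:2],np.ones(len(f))],f[:,2],rcond=None)[0])
E
```

```text
ee [ 0.4857 -0.1821  0.2989] jaw [0.969 0.245 0.003] appr [-0.165  0.659 -0.734] w 0.601 q [ 0.5   0.64  0.15  1.42 -0.53  1.71  1.  ] F [ 0.9  0.2 -1.5] t 14.95
grasp [ 0.48656897 -0.18537646  0.30258075]
wrist 3777 3602 slope [0.011 0.002 0.312] circ ((486.01312255859375, -188.54864501953125), 31.859718322753906) z 0.31207477104040626
floor 1747 [ 0.48627203 -0.17982789  0.22462638] [0.03572995 0.02615801 0.03138734]
[ 0.48497217 -0.18019836  0.22329441] [0.01218158 0.01882386 0.22321639]
top 258 183 slope [-0.001 -0.001  0.312] circ ((486.3518371582031, -183.61793518066406), 27.919784545898438) z 0.3116543663644803
floor 203 [ 0.48799539 -0.18896124  0.22607051] [0.03410895 0.0296715  0.03458861]
[ 0.48776576 -0.18693398  0.22309171] [ 0.00047588 -0.01434039  0.2230688 ]
```

>>> send_rows(
  moves=[
    {"linear":[-0.3,-1.7,-1],"angular":[0,0,0],"claw":0.4},
    {"linear":[0,0,-2.3],"angular":[0,0,0],"claw":0.4},
    {"linear":[0,0,-1.5],"angular":[0,0,0],"claw":0.4},
    {"linear":[0,0,0],"angular":[0,0,0],"claw":0.4},
    {"linear":[0,0,0],"angular":[0,0,0],"claw":0.4},
  ],
)

```text
clock: 15.68
ee_pos: [0.4828, -0.2011, 0.2511]
ee_rot: [0.909, -0.398, -0.051, 0.111]
wrist_force: [0.6, -0.8, -1.4]
gripper_width: 0.605
```

```bash
python3 - <<'E'
from h import *
s,R=axes();e=s['ee_pos'];g0=e-.005*R[:,1];print('grasp',g0)
c=cap('top');P=cloud(c);save(c,'t10.png')
hsv=cv2.cvtColor(c['frame'],cv2.COLOR_RGB2HSV)
for nm,lo,hi,c0,r,z0,z1 in(('small',3,16,g0,.036,g0[2]-.02,g0[2]+.02),('med',45,85,[.483,-.202],.045,.14,.175),('large',100,128,[.484,-.202],.055,.11,.145)):
    g=cv2.inRange(hsv,(lo,90,40),(hi,255,255))>0
    m=g&(np.hypot(P[...,0]-c0[0],P[...,1]-c0[1])<r)&(P[...,2]>z0)&(P[...,2]<z1);q=P[m]
    if len(q)>5: print(nm,len(q),cv2.minEnclosingCircle((q[:,:2]*1000).astype(np.float32)),np.median(q[:,2]))
E
```

```text
ee [ 0.4828 -0.2011  0.2511] jaw [0.97  0.243 0.003] appr [-0.162  0.659 -0.735] w 0.605 q [ 0.53  0.7   0.15  1.45 -0.52  1.64  1.06] F [ 0.6 -0.8 -1.4] t 15.675
grasp [ 0.48363381 -0.20436357  0.2548181 ]
small 308 ((484.99017333984375, -205.169677734375), 31.20063591003418) 0.26324130304302584
med 138 ((479.5856628417969, -188.66787719726562), 31.073902130126953) 0.16049512573442698
large 142 ((483.8555908203125, -193.02777099609375), 39.02577209472656) 0.13136137846824125
```

>>> send_rows(
  moves=[
    {"linear":[0,0.1,-1.5],"angular":[0,0,0],"claw":0.4},
    {"linear":[0,0,-1.5],"angular":[0,0,0],"claw":0.4},
    {"linear":[0,0,-1.5],"angular":[0,0,0],"claw":0.4},
    {"linear":[0,0,-1],"angular":[0,0,0],"claw":0.4},
    {"linear":[0,0,0],"angular":[0,0,0],"claw":0.4},
  ],
)

```text
clock: 16.35
ee_pos: [0.4822, -0.1996, 0.1948]
ee_rot: [0.91, -0.397, -0.049, 0.112]
wrist_force: [-0.1, 0.0, -1.6]
gripper_width: 0.6
```

>>> send_rows(
  moves=[
    {"linear":[0,-0.1,-0.8],"angular":[0,0,0],"claw":0.4},
    {"linear":[0,0,-0.6],"angular":[0,0,0],"claw":0.4},
    {"linear":[0,0,0],"angular":[0,0,0],"claw":0.4},
    {"linear":[0,0,0],"angular":[0,0,0],"claw":0.4},
  ],
)

```text
clock: 16.85
ee_pos: [0.4827, -0.2009, 0.1819]
ee_rot: [0.909, -0.398, -0.05, 0.112]
wrist_force: [-1.1, -1.1, -1.0]
gripper_width: 0.602
```

```bash
python3 - <<'E'
from h import *
s,R=axes();e=s['ee_pos'];g0=e-.005*R[:,1]
c=cap('wrist');P=cloud(c);save(c,'w11.png')
hsv=cv2.cvtColor(c['frame'],cv2.COLOR_RGB2HSV);g=cv2.inRange(hsv,(3,130,60),(16,255,255))>0
m=g&(np.hypot(P[...,0]-g0[0],P[...,1]-g0[1])<.034)&(abs(P[...,2]-g0[2])<.03);q=P[m]
t=q[q[:,2]>np.median(q[:,2])-.003];print(len(q),np.median(q[:,2]),t.min(0),t.max(0))
cv2.imwrite('pics/w11c.png',cv2.resize(c['frame'][230:470,200:440],(480,480))[:,:,::-1])
E
```

```text
ee [ 0.4827 -0.2009  0.1819] jaw [0.97  0.243 0.003] appr [-0.163  0.659 -0.735] w 0.602 q [ 0.53  0.78  0.14  1.51 -0.53  1.52  1.13] F [-1.1 -1.1 -1. ] t 16.85
4006 0.19509390142126715 [ 0.45320617 -0.22826284  0.19220166] [ 0.5102866  -0.17550869  0.19846911]
```

View pics/w11c.png

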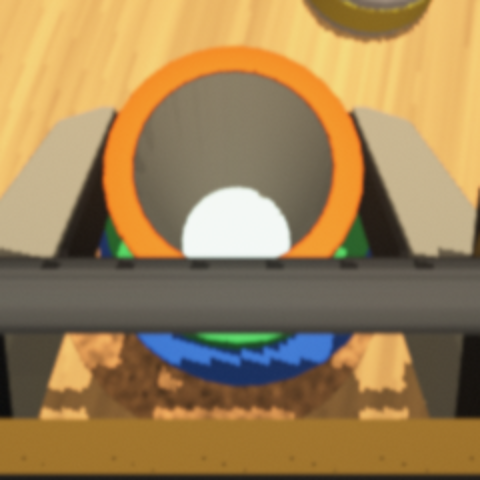

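>>> send_rows(
  moves=[
    {"linear":[0,0,-0.3],"angular":[0,0,0],"claw":0.4},
    {"linear":[0,0,0],"angular":[0,0,0],"claw":0.4},
    {"linear":[0,0,0],"angular":[0,0,0],"claw":0.75},
    {"linear":[0,0,0],"angular":[0,0,0],"claw":0.75},
    {"linear":[0,0,0],"angular":[0,0,0],"claw":0.75},
  ],
)

```text
clock: 17.52
ee_pos: [0.4826, -0.2009, 0.1789]
ee_rot: [0.909, -0.398, -0.05, 0.112]
wrist_force: [-0.5, -0.3, 0.8]
gripper_width: 0.752
```

>>> send_rows(
  moves=[
    {"linear":[0.3,-1.3,1.5],"angular":[0,0,0],"claw":0.8},
    {"linear":[0.6,-2.6,3],"angular":[0,0,0],"claw":0.8},
    {"linear":[0.6,-2.6,3],"angular":[0,0,0],"claw":0.8},
    {"linear":[0.4,-2,3],"angular":[-0.156,-0.039,0],"claw":0.8},
    {"linear":[0,0,0],"angular":[0,0,0],"claw":0.8},
  ],
)

```text
clock: 18.15
ee_pos: [0.503, -0.2867, 0.2882]
ee_rot: [0.873, -0.472, -0.063, 0.106]
wrist_force: [0.3, -0.4, -0.7]
gripper_width: 0.799
```

```bash
python3 - <<'E'
from h import *
s,R=axes()
out=[]
for n in('wrist','top','side'):
    c=cap(n);P=cloud(c);save(c,'f12%s.png'%n);hsv=cv2.cvtColor(c['frame'],cv2.COLOR_RGB2HSV)
    for nm,lo,hi,zc,r in(('small',3,16,.189,.036),('med',45,85,.161,.043),('large',100,128,.131,.053)):
        g=cv2.inRange(hsv,(lo,90,40),(hi,255,255))>0
        m=g&(np.hypot(P[...,0]-.483,P[...,1]+.202)<r)&(abs(P[...,2]-zc)<.018);q=P[m]
        if len(q)>20:
            z=np.percentile(q[:,2],85);t=q[abs(q[:,2]-z)<.005]
            print(n,nm,len(q),'z',round(z,4),cv2.minEnclosingCircle((t[:,:2]*1000).astype(np.float32)),np.linalg.lstsq(np.c_[t[:,:2]-[.483,-.202],np.ones(len(t))],t[:,2],rcond=None)[0].round(3))
    e=np.array([.483,-.202,.13]);p=c['R']@e+c['t'];u,v=int(c['f']*p[0]/p[2]+c['cx']),int(c['f']*p[1]/p[2]+c['cy'])
    print(u,v)
    if 0<u<640 and 0<v<480 and n!='wrist': out.append(cv2.resize(c['frame'][max(0,v-60):v+60,u-80:u+80],(400,300)))
cv2.imwrite('pics/v12.png',np.hstack(out)[:,:,::-1])
E
```

```text
ee [ 0.503  -0.2867  0.2882] jaw [0.97  0.244 0.009] appr [-0.126  0.531 -0.838] w 0.799 q [ 0.56  0.71  0.2   1.24 -0.44  1.7   1.05] F [ 0.3 -0.4 -0.7] t 18.15
wrist small 1420 z 0.1896 ((481.97442626953125, -203.93324279785156), 28.10965919494629) [-0.007  0.011  0.189]
wrist med 1181 z 0.1618 ((483.1761779785156, -202.91287231445312), 34.693145751953125) [-0.002  0.013  0.161]
wrist large 1404 z 0.132 ((485.1243896484375, -203.88865661621094), 42.33198165893555) [-0.002  0.007  0.131]
317 239
top small 192 z 0.1907 ((484.40625, -202.1251678466797), 27.762592315673828) [-0.004 -0.001  0.189]
top med 143 z 0.1628 ((484.07025146484375, -199.63119506835938), 34.31132125854492) [ 0.005 -0.005  0.161]
top large 180 z 0.1336 ((485.6278076171875, -199.5558319091797), 41.08066177368164) [-0.     0.005  0.132]
399 252
side large 188 z 0.1314 ((492.8096923828125, -233.6866455078125), 27.55475425720215) [-0.002 -0.017  0.13 ]
296 300
```

View pics/v12.png

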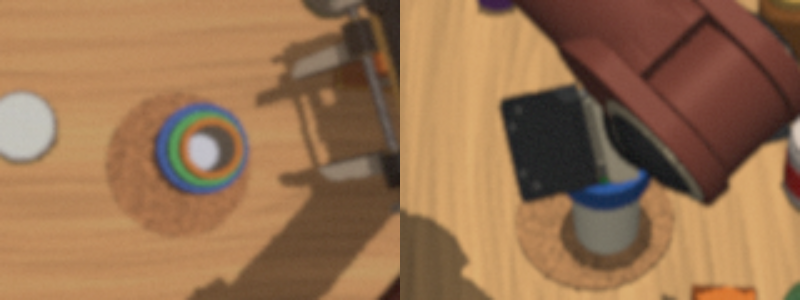

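```bash
python3 - <<'E'
from h import *
c=cap('top');o=ray(c,390,258,.006);print('mat',o,'offset',np.hypot(o[0]-.485,o[1]+.202))
a=cv2.imread('pics/top0.png').astype(int);b=c['frame'][:,:,::-1].astype(int)
P0=np.load('top0.npy');P=cloud(c)
for nm,x,y in(('tin2',.515,-.035),('jar',.677,.017),('tin',.68,-.147)):
    f=lambda P:(lambda q:(np.percentile(q,[2,98],0).mean(0)).round(3))(P[(np.hypot(P[...,0]-x,P[...,1]-y)<.06)&(P[...,2]>.03)&(P[...,2]<.12)])
    print(nm,f(P0),f(P))
s,_=axes();print(abs(s['joint_velocities']).max())
if np.hypot(o[0]-.485,o[1]+.202)<.038: print(ctrl.finish_job())
E
```

```text
mat [ 0.47403782 -0.19188257  0.006     ] offset 0.014917495486195654
tin2 [ 0.515 -0.029  0.049] [ 0.514 -0.029  0.048]
jar [0.676 0.019 0.07 ] [0.676 0.019 0.073]
tin [ 0.687 -0.157  0.064] [ 0.687 -0.157  0.064]
ee [ 0.501  -0.2852  0.2826] jaw [0.97  0.243 0.001] appr [-0.134  0.538 -0.832] w 0.799 q [ 0.56  0.71  0.2   1.25 -0.44  1.7   1.05] F [ 0.6 -0.9 -0.6] t 18.35
0.010996166384586307
the job is handed in; nothing more can be done
None
```

The three beakers are nested on the cork mat and the job is handed in at about 18.4 s of the 72 s allowed. I put the medium beaker into the large one from above. The small one I gripped by its collar where it lay, turned mouth up in the hand, lowered into the medium and released about 3 mm above home.

**Last checks (measured before hand-in):**
- **Height:** rims stand at about 189, 161 and 131 mm, which are the values expected with every collar fully home.
- **Alignment:** centres agree within about 1–3 mm, and rim slopes are at most about 0.013 rad. The top and wrist cameras differed by 1–4 mm on absolute position. The side view was mostly blocked by the arm, so I did not use its numbers.
- **Mat:** the large beaker is about 15 mm from the mat's centre, inside the 45 mm limit.
- **Bystanders:** the two tins and the jar had moved no more than about 1 mm sideways in the top view. I did not re-measure the spoon, carton or oil bottle. The arm was routed clear of them, and I saw no contact forces.
- **Gripper:** open and clear of the nest.

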